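# Third layer of the drying crib

## Task

The little wooden crib on which glued plaques are set to dry has its first two crossed layers. Build its third layer: take the two long loose slats and lay them flat across the top pair, crosswise to it, one straight above each of the two bottom slats with the ends level with theirs. Leave the short offcut where it lies, and do not push the crib out of its place.

Things in the scene. Friction and masses are not known exactly. Their poses are not given: they have to be found in the camera images.
- slat_a_mid (a point): centre (half-way up) of one long loose slat, a plain wooden bar 150 long x 28 wide x 20 high (mm), 0.06 kg, lying flat on the worktop; x along its length, y across its width, z up. The two long slats are alike and either may go on either side
- slat_b_mid (a point): centre (half-way up) of the other long loose slat, same size and axes
- offcut_mid (a point): centre (half-way up) of the short offcut, of the same wood and section but only 75 mm long (x along its length); not used
- crib_top (a point): loose crib of two crossed, screwed slat layers, 150 x 150 x 40 mm, 0.4 kg. Point: centre of the square (open, no wood there) at its top face, 40 mm above the worktop. Bottom slats (150 x 28 x 20 mm) run along x, centred at y = +55 and -55 mm; top slats along y, at x = +55 and -55 mm. A third-layer slat lies along x at y = +55 or -55 mm, its centre 10 mm above this point; z up
Not all that is in view belongs to the job. What is shaped like the part that bears slat_b_mid but black or blue is not meant.

How it is judged (in metres and radians):
At the end, for the whole second after the job is handed in: Both long slats rest flat on the crib in the third layer (height within 4 mm), crosswise to its top pair (10 deg), one above each bottom slat (16 mm sideways, ends 20 mm); the crib is level and within 30 mm of its start, the offcut within 20 mm (x of slat_a_mid in the frame of crib_top between -0.02 and 0.02 m and z of slat_a_mid in the frame of crib_top between 0.006 and 0.014 m and angle between the x axis of each of slat_a_mid, slat_b_mid and the x axis of crib_top, either way round below 0.18 rad and angle between each of slat_a_mid, slat_b_mid's own z axis and vertical below 0.08 rad and x of slat_b_mid in the frame of crib_top between -0.02 and 0.02 m and z of slat_b_mid in the frame of crib_top between 0.006 and 0.014 m and ((y of slat_a_mid in the frame of crib_top between 0.039 and 0.071 m and y of slat_b_mid in the frame of crib_top between -0.071 and -0.039 m) or (y of slat_b_mid in the frame of crib_top between 0.039 and 0.071 m and y of slat_a_mid in the frame of crib_top between -0.071 and -0.039 m)) and angle between crib_top's own z axis and vertical below 0.05 rad and distance of crib_top from where it was at the start of the episode below 0.03 m and distance of offcut_mid from where it was at the start of the episode below 0.02 m); the robot touches nothing.
It fails at once if the short offcut is moved from its place (distance of offcut_mid from where it was at the start of the episode above 0.02 m).
It fails at once if the crib is pushed out of its place (distance of crib_top from where it was at the start of the episode above 0.03 m).
It also fails if it takes over 54 s, if anything falls off the work surface, if the arm or the gripper's body presses on something with over 40 N, if the wrist force passes 120 N, or if a joint passes its speed limit or range.

## Robot

A 7-joint arm with a two-finger parallel gripper is mounted at the origin on a cart in front of the work surface, level with it; the furniture and walls round the work are solid. World frame = base frame: x ahead of the robot, y to its left, z up, the work surface at z = 0. Lengths are in mm, angles in rad, forces in N, time in s.
With the tool pointing down it reaches from about 425 to 875 mm from the base axis. Payload 8.4 kg.
Tool frame: the origin (TCP) lies at the centre of the arm's flange, where the gripper is bolted on; the fingertips stand 173 mm ahead of it and the grasp point (between the pads) lies 155 mm ahead of it; z points along the fingers, y is the line along which they close (so a half turn about z gives the same grasp; the last joint's range is limited). The gripper opens to 85 mm and grips with 20 to 120 N. Pads are 22 mm wide; open, the fingers measure 114 mm over their backs; the gripper's body (76 mm by 85 mm) begins 54 mm behind the grasp point. The pads swing forward as they close: fully open they stand 13 mm farther back than shut.
Start: joints at [1.102, 0.333, 0.04, 1.465, -0.013, 1.343, -0.059], TCP at [234.907, -606.046, 404.708] pointing down, gripper open.
Joint ranges: [-2.58, 2.58], [-0.38, 2.09], [-1.3, 1.39], [0.25, 2.4], [-1.5, 4.64], [0.08, 2.09], [-2.65, 2.65]. Speed limits (rad/s): [2.22, 2.22, 2.79, 2.79, 3.14, 3.14, 3.14].

## Interface

Orientations are given as a unit quaternion [w, x, y, z].
In Python, from bench import bot, eyes gives the robot as it stands.
- The arm moves only by the tool servo_tool, never from a script. Its argument "series" is a list of rows, each an object of numbers: "grip": the closure, from 0 (fully open) to 1 (shut); "tx", "ty", "tz": the shift along the world's x, y, z in units of 6 cm (1.0 is 6 cm); "spin": the turn about the world's z in units of 10 degrees (1.0 is 10 degrees). In form: [{"grip": .., "tx": .., "ty": .., "tz": .., "spin": ..}, ...]. A call has exactly 5 rows; each row shifts and turns the commanded pose from where the row before left it; what a row does not reach is not made up. A row lasts 1/8 s, in which the tool goes at most 62.5 mm and 10.7 degrees, less where a joint would pass 70% of its speed; a pose out of reach is approached as far as the arm can. A call with a number of a shift or a turn outside -1 to 1 is refused whole. A call with a gripper value outside its range is refused whole. The fingers move at their own pace and stop on an object; the grip force is fixed at half the most. Time passes only in rows, so rows that do not move let the fingers close, or fill a call up. It gives the time, the measured TCP pose, the force, the opening and the grip force at its end, in the units of the state.
- bot.sense(): the state, without advancing time (a new reading comes with each control period).
- eyes.snapshot(name): name is "scene" or "top"; returns a dict with "color" (480x640x3 uint8, red, green, blue), "K" (3x3 intrinsics, pixels), "pose" (4x4, takes a point from camera to world coordinates). Camera axes: x right, y up, looking along -z (the intrinsics and any distortion apply to the point x, -y, -z); pixel columns grow to the right and rows downward; lengths in mm; the calibration is good to about 2 mm. A picture is of the moment at which its call begins. There is no depth.
- bot.sign_off(): hands the job in; it is judged then, once.
The state is a dict: "time_s": time; "q": joint angles; "qvel": joint speeds; "joint_torque": joint torques, N m; "position": TCP position; "tcp_rot": TCP orientation; "ft_force": force on the tool from outside, world axes, zero at the start; "ft_torque": the same for the moment, N m; "gripper_width": finger opening in mm; "grasp_force": force on a finger pad.
Only numpy, scipy, OpenCV 4.12 (cv2) and the standard library are available. Lean on these libraries where they do the work, as an engineer would, in place of code of your own. Each camera call takes 0.05 s, during which the arm holds its last target. There are 200 camera calls.

## Working session

There is one attempt and no reset: what is moved stays moved. The work goes in short steps, Python scripts to look and compute and a tool call to move; the robot and the scene stay as the last step left them, time stands still between calls to the robot, and variables do not carry over. Pictures are saved under pics/ and viewed, at most 10 in all, crops included, and the job is handed in when it is done.

Besides the shell and the picture viewer there is one more tool, called after "Call:" by a JSON object that holds its "name" and its "arguments", one argument or row to a line. servo_tool: Moves the arm, as the interface text tells. Shifts and turns lie within -1 to 1; 1 stands for 6 cm of shift or 10 degrees of turn. Its arguments: {"type":"object","properties":{"series":{"type":"array","items":{"type":"object","properties":{"grip":{"type":"number"},"tx":{"type":"number"},"ty":{"type":"number"},"tz":{"type":"number"},"spin":{"type":"number"}}}}},"required":["series"]}

```bash
mkdir -p pics; python3 - <<'E'
from bench import bot,eyes
import cv2,numpy as np,pickle
s=bot.sense();print(s['time_s'],s['position'],s['tcp_rot'],s['gripper_width'])
for n in("scene","top"):
    d=eyes.snapshot(n);pickle.dump(d,open(f'{n}0.pkl','wb'));cv2.imwrite(f'pics/{n}0.png',d['color'][:,:,::-1]);print(n,d['K'],d['pose'],d.keys())
E
```

```text
0.0 [ 234.8511609  -605.89450501  403.8197227 ] [-7.89311646e-04  9.82958678e-01  1.83824846e-01 -2.00949542e-04] 84.93634173693312
scene [[474.4520042    0.         318.62233817]
 [  0.         474.4520042  236.93755478]
 [  0.           0.           1.        ]] [[-5.74401081e-01  5.17546400e-01 -6.34199592e-01 -1.30887953e+02]
 [-8.18540650e-01 -3.70146228e-01  4.39298274e-01  5.70566862e+02]
 [-7.38934678e-03  7.71451550e-01  6.36245160e-01  8.11178516e+02]
 [ 0.00000000e+00  0.00000000e+00  0.00000000e+00  1.00000000e+00]] dict_keys(['color', 'K', 'pose'])
top [[451.23335082   0.         308.5178931 ]
 [  0.         451.23335082 238.820837  ]
 [  0.           0.           1.        ]] [[-4.63877208e-03  9.82335289e-01 -1.87071807e-01  4.54238640e+02]
 [-9.99645308e-01  3.50714967e-04  2.66295949e-02  4.14193807e+01]
 [ 2.62247997e-02  1.87128983e-01  9.81985236e-01  9.90985028e+02]
 [ 0.00000000e+00  0.00000000e+00  0.00000000e+00  1.00000000e+00]] dict_keys(['color', 'K', 'pose'])
```

View pics/top0.png

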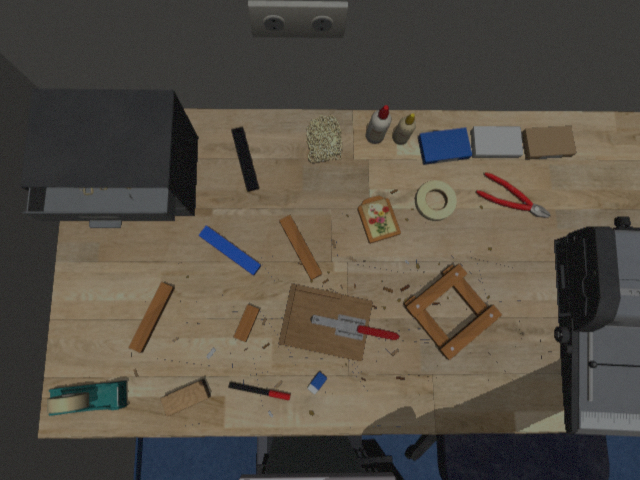

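View pics/scene0.png

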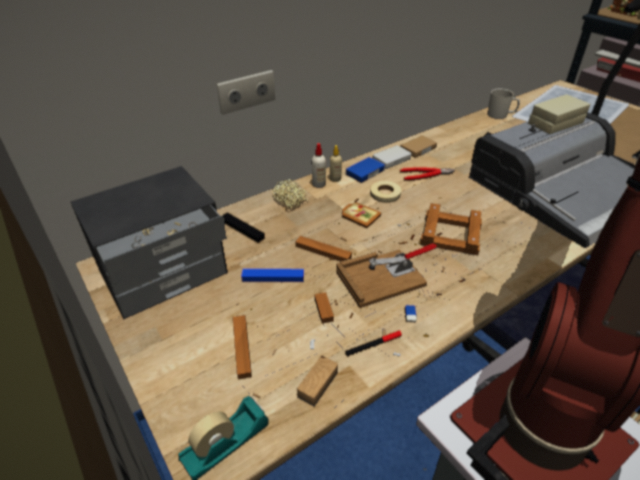

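The top view shows two long brown slats at (152,317) and (300,247), the short offcut at (247,322) and the crib at (453,311). Black (245,158) and blue (230,250) bars are decoys. The two brown full-length bars fit the description. I'll confirm this in an enlarged crop and measure.

```bash
cat > h.py <<'E'
import numpy as np,cv2,pickle
def ray(d,uv,z):
    uv=np.atleast_2d(np.array(uv,float));K=d['K'];P=d['pose']
    c=np.c_[(uv[:,0]-K[0,2])/K[0,0],-(uv[:,1]-K[1,2])/K[1,1],-np.ones(len(uv))]@P[:3,:3].T
    return P[:3,3]+c*((z-P[2,3])/c[:,2])[:,None]
def mask(d):
    h=cv2.cvtColor(d['color'],cv2.COLOR_RGB2HSV)
    return cv2.inRange(h,(5,135,60),(18,255,255))
def blobs(d,z,amin=150):
    cs,_=cv2.findContours(mask(d),cv2.RETR_EXTERNAL,cv2.CHAIN_APPROX_NONE)
    for c in cs:
        if cv2.contourArea(c)<amin: continue
        w=ray(d,c[:,0],z)[:,:2].astype(np.float32)
        (x,y),(a,b),t=cv2.minAreaRect(w)
        if a<b:a,b,t=b,a,t+90
        u=c[:,0].mean(0)
        print('px',u.round(),'c',round(x,1),round(y,1),'LxW',round(a),round(b),'yaw',round((t+90)%180-90,1))
E
python3 - <<'E'
from h import *
d=pickle.load(open('top0.pkl','rb'))
for z in(20,40):print('z',z);blobs(d,z)
i=d['color'][:,:,::-1]
a=cv2.resize(i[190:370,110:340],None,fx=1.7,fy=1.7,interpolation=3);b=cv2.resize(i[255:365,395:510],None,fx=3.4,fy=3.4,interpolation=3)
H=max(a.shape[0],b.shape[0]);f=lambda m:cv2.copyMakeBorder(m,0,H-m.shape[0],0,0,0)
cv2.imwrite('pics/c1.png',np.hstack([f(a),f(b)]))
m=mask(d);cv2.imwrite('pics/m.png',m)
E
```

```text
z 20
px [471. 332.] c 438.1 -329.5 LxW 151 28 yaw -52.4
px [246. 323.] c 459.6 146.9 LxW 72 27 yaw -22.4
px [151. 317.] c 473.4 347.5 LxW 148 27 yaw -24.1
px [442. 301.] c 498.5 -282.4 LxW 152 116 yaw -52.5
px [300. 247.] c 622.2 33.6 LxW 148 28 yaw 28.0
px [380. 224.] c 682.2 -140.4 LxW 86 73 yaw 17.5
z 40
px [471. 332.] c 438.5 -321.8 LxW 148 28 yaw -52.4
px [246. 323.] c 459.5 144.7 LxW 71 26 yaw -22.4
px [151. 317.] c 473.0 341.2 LxW 145 26 yaw -24.1
px [442. 301.] c 497.6 -275.8 LxW 149 114 yaw -52.5
px [300. 247.] c 618.8 33.8 LxW 145 27 yaw 28.0
px [380. 224.] c 677.5 -136.6 LxW 84 72 yaw 17.5
```

View pics/c1.png

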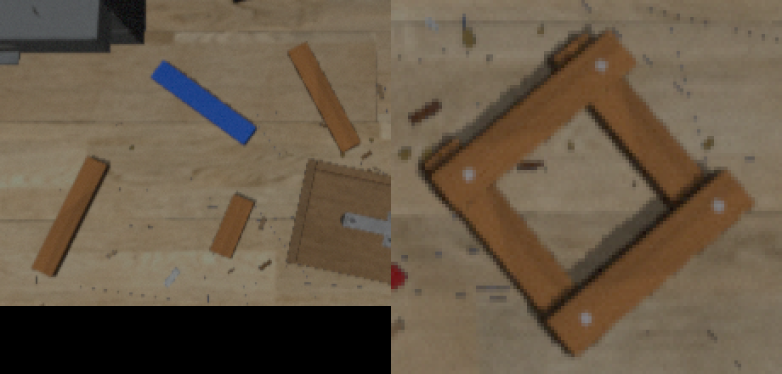

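The crop confirms it: the two long brown bars are the slats, and the shorter brown bar is the offcut. On the crib, the screwed top pair runs lower-left to upper-right. The crib's x axis (the bottom slats) is therefore at about 37.6° yaw.

```bash
cat >> h.py <<'E'
S=dict(B=(622.2,33.6,28.0),A=(473.4,347.5,-24.1))
E
python3 - <<'E'
from h import *
d=pickle.load(open('top0.pkl','rb'));s=pickle.load(open('scene0.pkl','rb'))
p=ray(d,[(417.6,306.5),(456.5,274.4),(491.2,315.6),(452.4,348.5)],40);print(p.round(1),p.mean(0))
for q in (p[1]-p[0],p[2]-p[3],p[1]-p[2],p[0]-p[3]):print(np.degrees(np.arctan2(q[1],q[0])),np.linalg.norm(q))
blobs(s,20)
E
```

```text
[[ 490.8 -212.8   40. ]
 [ 558.3 -299.7   40. ]
 [ 471.3 -367.5   40. ]
 [ 404.6 -281.    40. ]] [ 481.26278828 -290.25973129   40.        ]
-52.1902361956777 110.01832881678735
-52.372850561406395 109.30065395985007
37.944501205535694 110.22492117035357
38.319441522331026 109.88059898742355
px [547. 473.] c -54.6 66.8 LxW 70 24 yaw 47.5
px [241. 347.] c 466.5 353.3 LxW 159 28 yaw -24.0
px [324. 309.] c 452.9 154.4 LxW 86 29 yaw -22.1
px [353. 266.] c 530.7 -0.7 LxW 318 182 yaw 0.1
px [449. 231.] c 479.6 -284.5 LxW 207 147 yaw -52.5
px [360. 214.] c 676.4 -126.9 LxW 100 81 yaw 17.9
```

Call:
{"name": "servo_tool", "arguments": {
  "series": [
    {"grip": 0, "tx": 0.5, "ty": 0.85, "tz": 0, "spin": 0.68},
    {"grip": 0, "tx": 0.5, "ty": 0.85, "tz": 0, "spin": 0},
    {"grip": 0, "tx": 0.5, "ty": 0.85, "tz": 0, "spin": 0},
    {"grip": 0, "tx": 0.5, "ty": 0.85, "tz": 0, "spin": 0},
    {"grip": 0, "tx": 0.5, "ty": 0.85, "tz": 0, "spin": 0}
  ]
}}

```text
time_s: 0.72
position: [385.5, -349.1, 404.5]
tcp_rot: [-0.0, 0.97, 0.242, -0.0]
ft_force: [0.4, -0.3, -0.0]
gripper_width: 85.5
grasp_force: 0.0
```

Call:
{"name": "servo_tool", "arguments": {
  "series": [
    {"grip": 0, "tx": 0.5, "ty": 0.8, "tz": 0, "spin": 0},
    {"grip": 0, "tx": 0.5, "ty": 0.8, "tz": 0, "spin": 0},
    {"grip": 0, "tx": 0.5, "ty": 0.8, "tz": 0, "spin": 0},
    {"grip": 0, "tx": 0.5, "ty": 0.8, "tz": 0, "spin": 0},
    {"grip": 0, "tx": 0.5, "ty": 0.8, "tz": 0, "spin": 0}
  ]
}}

```text
time_s: 1.35
position: [535.5, -109.5, 404.6]
tcp_rot: [0.0, 0.97, 0.242, -0.0]
ft_force: [1.2, -0.9, 0.7]
gripper_width: 85.6
grasp_force: 0.0
```

Call:
{"name": "servo_tool", "arguments": {
  "series": [
    {"grip": 0, "tx": 0.5, "ty": 0.8, "tz": 0, "spin": 0},
    {"grip": 0, "tx": 0.5, "ty": 0.8, "tz": 0, "spin": 0},
    {"grip": 0, "tx": 0.45, "ty": 0.75, "tz": -0.3, "spin": 0},
    {"grip": 0, "tx": 0, "ty": 0, "tz": -0.9, "spin": 0},
    {"grip": 0, "tx": 0, "ty": 0, "tz": -0.9, "spin": 0}
  ]
}}

```text
time_s: 1.98
position: [621.9, 30.8, 277.0]
tcp_rot: [-0.0, 0.97, 0.243, 0.0]
ft_force: [1.1, -1.0, -0.4]
gripper_width: 84.9
grasp_force: 0.0
```

Call:
{"name": "servo_tool", "arguments": {
  "series": [
    {"grip": 0, "tx": 0, "ty": 0.05, "tz": -0.7, "spin": 0},
    {"grip": 0, "tx": 0, "ty": 0, "tz": -0.6, "spin": 0},
    {"grip": 0, "tx": 0, "ty": 0, "tz": -0.4, "spin": 0},
    {"grip": 0.8, "tx": 0, "ty": 0, "tz": 0, "spin": 0},
    {"grip": 0.8, "tx": 0, "ty": 0, "tz": 0, "spin": 0}
  ]
}}

```text
time_s: 2.6
position: [622.3, 33.1, 177.7]
tcp_rot: [0.0, 0.97, 0.242, 0.001]
ft_force: [0.5, -0.4, -0.1]
gripper_width: 51.9
grasp_force: 0.0
```

Call:
{"name": "servo_tool", "arguments": {
  "series": [
    {"grip": 0.8, "tx": 0, "ty": 0, "tz": 0, "spin": 0},
    {"grip": 0.8, "tx": 0, "ty": 0, "tz": 0, "spin": 0},
    {"grip": 0.8, "tx": 0, "ty": 0, "tz": 0, "spin": 0},
    {"grip": 0.8, "tx": 0, "ty": 0, "tz": 0, "spin": 0},
    {"grip": 0.8, "tx": 0, "ty": 0, "tz": 0, "spin": 0}
  ]
}}

```text
time_s: 3.22
position: [622.6, 33.0, 178.4]
tcp_rot: [0.0, 0.97, 0.242, 0.001]
ft_force: [0.0, -0.8, 7.0]
gripper_width: 26.3
grasp_force: 60.6
```

Call:
{"name": "servo_tool", "arguments": {
  "series": [
    {"grip": 0.8, "tx": 0, "ty": 0, "tz": 0.4, "spin": 0},
    {"grip": 0.8, "tx": 0, "ty": 0, "tz": 0.8, "spin": 0},
    {"grip": 0.8, "tx": -0.1, "ty": -0.3, "tz": 0.8, "spin": 0},
    {"grip": 0.8, "tx": -0.2, "ty": -0.7, "tz": 0, "spin": 0.3},
    {"grip": 0.8, "tx": -0.25, "ty": -0.85, "tz": 0, "spin": 0.3}
  ]
}}

```text
time_s: 3.85
position: [588.8, -78.2, 298.1]
tcp_rot: [0.0, 0.956, 0.294, 0.001]
ft_force: [0.4, -0.8, -0.4]
gripper_width: 26.3
grasp_force: 59.7
```

Call:
{"name": "servo_tool", "arguments": {
  "series": [
    {"grip": 0.8, "tx": -0.25, "ty": -0.85, "tz": 0, "spin": 0.38},
    {"grip": 0.8, "tx": -0.25, "ty": -0.85, "tz": 0, "spin": 0},
    {"grip": 0.8, "tx": -0.25, "ty": -0.85, "tz": 0, "spin": 0},
    {"grip": 0.8, "tx": -0.25, "ty": -0.85, "tz": 0, "spin": 0},
    {"grip": 0.8, "tx": -0.24, "ty": -0.85, "tz": 0, "spin": 0}
  ]
}}

```text
time_s: 4.47
position: [513.8, -334.6, 297.4]
tcp_rot: [0.0, 0.946, 0.324, 0.0]
ft_force: [-0.1, -0.1, -0.7]
gripper_width: 26.3
grasp_force: 59.7
```

```bash
python3 - <<'E'
from bench import bot,eyes
import cv2
s=bot.sense();print(s['position'],s['tcp_rot'],s['gripper_width'],s['grasp_force'])
a=eyes.snapshot('scene')['color'][120:330,300:580,::-1]
cv2.imwrite('pics/s1.png',cv2.resize(a,None,fx=2.5,fy=2.5,interpolation=3))
E
```

```text
[ 513.76818624 -334.56012246  297.37601797] [3.87890613e-04 9.46098650e-01 3.23878266e-01 2.52330533e-04] 26.315338647269513 59.71182346343994
```

View pics/s1.png

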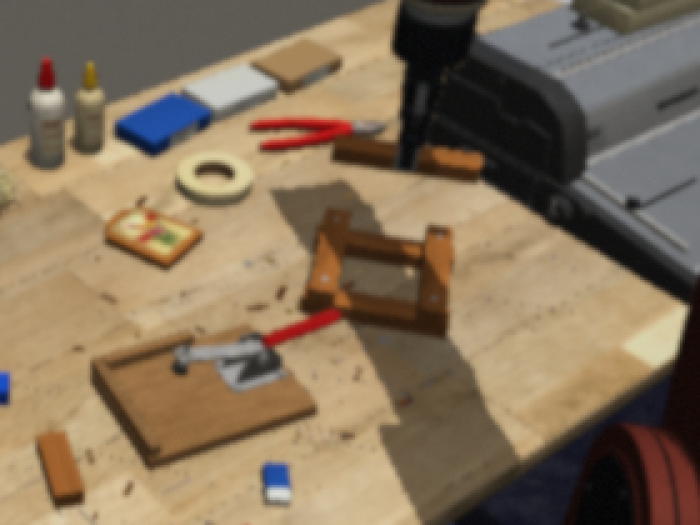

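The picture shows the slat held level and centred in the gripper at crop (405,160), with the crib undisturbed at (380,275). Lowering now.

Call:
{"name": "servo_tool", "arguments": {
  "series": [
    {"grip": 0.8, "tx": 0.02, "ty": 0.03, "tz": -0.5, "spin": 0},
    {"grip": 0.8, "tx": 0, "ty": 0, "tz": -0.4, "spin": 0},
    {"grip": 0.8, "tx": 0, "ty": 0, "tz": -0.3, "spin": 0},
    {"grip": 0.8, "tx": 0, "ty": 0, "tz": -0.08, "spin": 0},
    {"grip": 0.8, "tx": 0, "ty": 0, "tz": 0, "spin": 0}
  ]
}}

```text
time_s: 5.15
position: [515.9, -331.2, 220.3]
tcp_rot: [0.0, 0.946, 0.324, 0.0]
ft_force: [-0.2, -0.0, 0.0]
gripper_width: 26.4
grasp_force: 59.7
```

Call:
{"name": "servo_tool", "arguments": {
  "series": [
    {"grip": 0.8, "tx": 0, "ty": -0.02, "tz": -0.03, "spin": 0},
    {"grip": 0.8, "tx": 0, "ty": 0, "tz": 0, "spin": 0},
    {"grip": 0.3, "tx": 0, "ty": 0, "tz": 0, "spin": 0},
    {"grip": 0.3, "tx": 0, "ty": 0, "tz": 0, "spin": 0},
    {"grip": 0.3, "tx": 0, "ty": 0, "tz": 0, "spin": 0}
  ]
}}

```text
time_s: 5.78
position: [515.7, -332.5, 218.2]
tcp_rot: [0.0, 0.946, 0.324, 0.0]
ft_force: [-0.4, -0.9, 0.2]
gripper_width: 59.8
grasp_force: 0.0
```

Call:
{"name": "servo_tool", "arguments": {
  "series": [
    {"grip": 0.3, "tx": 0, "ty": 0, "tz": 0.1, "spin": 0},
    {"grip": 0.3, "tx": 0, "ty": 0, "tz": 0.4, "spin": 0},
    {"grip": 0.3, "tx": 0, "ty": 0, "tz": 0.9, "spin": 0},
    {"grip": 0, "tx": 0, "ty": 0.4, "tz": 0.6, "spin": -0.9},
    {"grip": 0, "tx": 0, "ty": 0.9, "tz": 0, "spin": -0.9}
  ]
}}

```text
time_s: 6.4
position: [516.2, -256.0, 342.0]
tcp_rot: [0.002, 0.986, 0.167, 0.003]
ft_force: [1.0, 1.5, -0.1]
gripper_width: 85.2
grasp_force: 0.0
```

Call:
{"name": "servo_tool", "arguments": {
  "series": [
    {"grip": 0, "tx": -0.07, "ty": 1, "tz": 0, "spin": -0.6},
    {"grip": 0, "tx": -0.07, "ty": 1, "tz": 0, "spin": -0.6},
    {"grip": 0, "tx": -0.07, "ty": 1, "tz": 0, "spin": -0.6},
    {"grip": 0, "tx": -0.07, "ty": 1, "tz": 0, "spin": -0.6},
    {"grip": 0, "tx": -0.07, "ty": 1, "tz": 0, "spin": -0.6}
  ]
}}

```text
time_s: 7.02
position: [494.2, 47.5, 338.9]
tcp_rot: [0.0, 0.996, -0.091, 0.001]
ft_force: [0.8, 0.1, -0.2]
gripper_width: 85.2
grasp_force: 0.0
```

Call:
{"name": "servo_tool", "arguments": {
  "series": [
    {"grip": 0, "tx": -0.07, "ty": 1, "tz": 0, "spin": -0.6},
    {"grip": 0, "tx": -0.07, "ty": 1, "tz": 0, "spin": -0.6},
    {"grip": 0, "tx": -0.07, "ty": 1, "tz": 0, "spin": -0.19},
    {"grip": 0, "tx": -0.07, "ty": 1, "tz": 0, "spin": 0},
    {"grip": 0, "tx": -0.07, "ty": 0.8, "tz": 0, "spin": 0}
  ]
}}

```text
time_s: 7.65
position: [480.1, 274.0, 335.2]
tcp_rot: [0.001, 0.978, -0.209, -0.004]
ft_force: [0.5, 0.4, 0.4]
gripper_width: 85.9
grasp_force: 0.0
```

```bash
python3 - <<'E'
from bench import bot,eyes
import cv2,pickle
from h import *
s=bot.sense();q=s['tcp_rot'];print(s['position'],2*np.degrees(np.arctan2(q[2],q[1])))
d=eyes.snapshot('top');blobs(d,20);print();blobs(d,60)
cv2.imwrite('pics/t2.png',cv2.resize(d['color'][190:370,100:520,::-1],None,fx=1.8,fy=1.8,interpolation=3))
E
```

```text
[480.11292699 274.02752183 335.15621219] -24.11436297059113
px [465. 336.] c 429.1 -317.3 LxW 122 28 yaw -52.2
px [246. 323.] c 459.3 147.7 LxW 72 26 yaw -22.0
px [440. 305.] c 489.2 -270.4 LxW 121 116 yaw -52.3
px [476. 293.] c 520.8 -346.4 LxW 158 29 yaw 38.0
px [380. 223.] c 682.1 -140.6 LxW 86 73 yaw 17.3

px [465. 336.] c 430.1 -302.6 LxW 117 27 yaw -52.2
px [246. 323.] c 459.1 143.3 LxW 69 25 yaw -22.0
px [440. 305.] c 487.7 -257.6 LxW 116 112 yaw -52.3
px [476. 293.] c 518.1 -330.4 LxW 152 28 yaw 38.0
px [380. 223.] c 672.7 -133.1 LxW 82 70 yaw 17.3
```

View pics/t2.png

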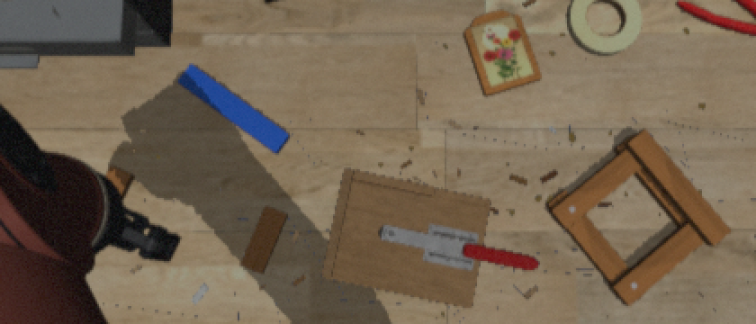

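The crop shows slat B resting on the far side of the crib, within about 3 mm of its slot. The offcut at (265,240) has not moved. Continuing to slat A.

Call:
{"name": "servo_tool", "arguments": {
  "series": [
    {"grip": 0, "tx": -0.05, "ty": 0.5, "tz": 0, "spin": 0},
    {"grip": 0, "tx": -0.05, "ty": 0.5, "tz": -0.2, "spin": 0},
    {"grip": 0, "tx": 0, "ty": 0.2, "tz": -0.5, "spin": 0},
    {"grip": 0, "tx": 0, "ty": 0, "tz": -0.6, "spin": 0},
    {"grip": 0, "tx": 0, "ty": 0, "tz": 0, "spin": 0}
  ]
}}

```text
time_s: 8.32
position: [475.1, 331.4, 256.8]
tcp_rot: [0.003, 0.978, -0.209, -0.007]
ft_force: [0.1, 0.6, 1.0]
gripper_width: 85.5
grasp_force: 0.0
```

```bash
python3 - <<'E'
from bench import bot
s=bot.sense();print(s['q'],s['qvel'],s['position'])
E
```

```text
[-0.76674959  0.31830289  0.09840739  1.80688195 -0.04309825  1.03186885
 -2.64267036] [ 0.01567737 -0.04183648  0.00138509 -0.05205437  0.0039351   0.03632444
 -0.00243492] [475.08977342 331.36380335 256.82082278]
```

Call:
{"name": "servo_tool", "arguments": {
  "series": [
    {"grip": 0, "tx": -0.03, "ty": 0.27, "tz": 0, "spin": 0},
    {"grip": 0, "tx": 0, "ty": 0, "tz": 0, "spin": 0},
    {"grip": 0, "tx": 0, "ty": 0, "tz": 0, "spin": 0},
    {"grip": 0, "tx": 0, "ty": 0, "tz": 0, "spin": 0},
    {"grip": 0, "tx": 0, "ty": 0, "tz": 0, "spin": 0}
  ]
}}

```text
time_s: 8.95
position: [474.6, 347.6, 259.2]
tcp_rot: [0.001, 0.978, -0.21, -0.005]
ft_force: [0.1, 0.1, 1.0]
gripper_width: 85.3
grasp_force: 0.0
```

Joint 7 sits near its limit at -2.64, so I'll back the spin off by 3°; the slat will align to the pads. Then I'll descend gently.

Call:
{"name": "servo_tool", "arguments": {
  "series": [
    {"grip": 0, "tx": -0.02, "ty": 0, "tz": 0, "spin": 0.3},
    {"grip": 0, "tx": 0, "ty": 0, "tz": -0.3, "spin": 0},
    {"grip": 0, "tx": 0, "ty": 0, "tz": -0.4, "spin": 0},
    {"grip": 0, "tx": 0, "ty": 0, "tz": -0.3, "spin": 0},
    {"grip": 0, "tx": 0, "ty": 0, "tz": 0, "spin": 0}
  ]
}}

```text
time_s: 9.57
position: [472.5, 347.6, 196.9]
tcp_rot: [0.003, 0.983, -0.184, -0.006]
ft_force: [-0.7, 0.7, -0.2]
gripper_width: 85.5
grasp_force: 0.0
```

```bash
python3 - <<'E'
from bench import bot
s=bot.sense();print(s['q'],s['position'],s['tcp_rot'])
E
```

```text
[-0.83051203  0.40574344  0.14777914  1.83347791 -0.08026542  0.92019218
 -2.58588602] [472.48686647 347.63203756 196.87147786] [ 0.00291476  0.982919   -0.18391413 -0.00610995]
```

Call:
{"name": "servo_tool", "arguments": {
  "series": [
    {"grip": 0, "tx": 0, "ty": 0, "tz": -0.2, "spin": 0},
    {"grip": 0, "tx": 0, "ty": 0, "tz": -0.1, "spin": 0},
    {"grip": 0.8, "tx": 0, "ty": 0, "tz": 0, "spin": 0},
    {"grip": 0.8, "tx": 0, "ty": 0, "tz": 0, "spin": 0},
    {"grip": 0.8, "tx": 0, "ty": 0, "tz": 0, "spin": 0}
  ]
}}

```text
time_s: 10.2
position: [473.3, 348.3, 181.4]
tcp_rot: [0.001, 0.983, -0.184, -0.005]
ft_force: [1.2, 1.6, 0.7]
gripper_width: 32.3
grasp_force: 1.3
```

Call:
{"name": "servo_tool", "arguments": {
  "series": [
    {"grip": 0.8, "tx": 0, "ty": 0, "tz": 0, "spin": 0},
    {"grip": 0.8, "tx": 0, "ty": 0, "tz": 0, "spin": 0},
    {"grip": 0.8, "tx": 0, "ty": 0, "tz": 0, "spin": 0},
    {"grip": 0.8, "tx": 0, "ty": 0, "tz": 0, "spin": 0},
    {"grip": 0.8, "tx": 0, "ty": 0, "tz": 0, "spin": 0}
  ]
}}

```text
time_s: 10.82
position: [473.4, 348.4, 181.7]
tcp_rot: [0.001, 0.983, -0.184, -0.005]
ft_force: [-0.7, -0.4, 6.2]
gripper_width: 26.2
grasp_force: 59.6
```

Call:
{"name": "servo_tool", "arguments": {
  "series": [
    {"grip": 0.8, "tx": 0, "ty": 0, "tz": 0.3, "spin": 0},
    {"grip": 0.8, "tx": 0, "ty": 0, "tz": 0.6, "spin": 0},
    {"grip": 0.8, "tx": 0, "ty": 0, "tz": 0.7, "spin": 0},
    {"grip": 0.8, "tx": 0, "ty": -0.2, "tz": 0.4, "spin": 0.2},
    {"grip": 0.8, "tx": 0, "ty": -0.5, "tz": 0, "spin": 0.4}
  ]
}}

```text
time_s: 11.45
position: [473.3, 307.3, 304.3]
tcp_rot: [-0.0, 0.992, -0.13, -0.003]
ft_force: [0.2, -0.4, -1.6]
gripper_width: 26.4
grasp_force: 59.0
```

Call:
{"name": "servo_tool", "arguments": {
  "series": [
    {"grip": 0.8, "tx": 0, "ty": -0.8, "tz": 0, "spin": 0.5},
    {"grip": 0.8, "tx": 0, "ty": -0.8, "tz": 0, "spin": 0.5},
    {"grip": 0.8, "tx": 0, "ty": -0.8, "tz": 0, "spin": 0.5},
    {"grip": 0.8, "tx": 0, "ty": -0.8, "tz": 0, "spin": 0.5},
    {"grip": 0.8, "tx": 0, "ty": -0.8, "tz": 0, "spin": 0.5}
  ]
}}

```text
time_s: 12.08
position: [472.8, 64.5, 302.0]
tcp_rot: [0.002, 0.996, 0.087, -0.004]
ft_force: [0.5, 0.5, 0.4]
gripper_width: 26.1
grasp_force: 58.9
```

Call:
{"name": "servo_tool", "arguments": {
  "series": [
    {"grip": 0.8, "tx": 0, "ty": -0.8, "tz": 0, "spin": 0.5},
    {"grip": 0.8, "tx": 0, "ty": -0.8, "tz": 0, "spin": 0.5},
    {"grip": 0.8, "tx": 0, "ty": -0.8, "tz": 0, "spin": 0.5},
    {"grip": 0.8, "tx": 0, "ty": -0.8, "tz": 0, "spin": 0.5},
    {"grip": 0.8, "tx": 0, "ty": -0.5, "tz": 0, "spin": 0.5}
  ]
}}

```text
time_s: 12.7
position: [472.5, -158.3, 302.0]
tcp_rot: [0.004, 0.954, 0.3, -0.003]
ft_force: [0.1, 0.4, -1.1]
gripper_width: 26.6
grasp_force: 58.9
```

```bash
python3 - <<'E'
from bench import bot
s=bot.sense();q=s['tcp_rot'];import numpy as np;print(s['q'],s['position'],q,2*np.degrees(np.arctan2(q[2],q[1])),s['gripper_width'])
E
```

```text
[-0.23696016  0.1077852   0.49983694  1.97600232 -0.04739116  1.07289332
 -0.67906137] [ 472.53208508 -158.29544546  302.00333597] [ 0.00379712  0.954047    0.29961475 -0.00330128] 34.86938724610824 26.61269641742472
```

Call:
{"name": "servo_tool", "arguments": {
  "series": [
    {"grip": 0.8, "tx": -0.2, "ty": -0.6, "tz": 0, "spin": 0.29},
    {"grip": 0.8, "tx": -0.21, "ty": -0.5, "tz": 0, "spin": 0},
    {"grip": 0.8, "tx": 0, "ty": -0.36, "tz": 0, "spin": 0},
    {"grip": 0.8, "tx": 0, "ty": 0, "tz": 0, "spin": 0},
    {"grip": 0.8, "tx": 0, "ty": 0, "tz": 0, "spin": 0}
  ]
}}

```text
time_s: 13.32
position: [448.6, -242.7, 301.3]
tcp_rot: [0.004, 0.946, 0.324, -0.003]
ft_force: [-0.2, 1.0, -0.3]
gripper_width: 26.3
grasp_force: 58.9
```

Call:
{"name": "servo_tool", "arguments": {
  "series": [
    {"grip": 0.8, "tx": -0.01, "ty": -0.05, "tz": -0.5, "spin": 0},
    {"grip": 0.8, "tx": 0, "ty": 0, "tz": -0.4, "spin": 0},
    {"grip": 0.8, "tx": 0, "ty": 0, "tz": -0.3, "spin": 0},
    {"grip": 0.8, "tx": 0, "ty": 0, "tz": -0.08, "spin": 0},
    {"grip": 0.8, "tx": 0, "ty": 0, "tz": 0, "spin": 0}
  ]
}}

```text
time_s: 13.95
position: [448.2, -246.3, 224.4]
tcp_rot: [0.004, 0.946, 0.324, -0.004]
ft_force: [-0.5, 0.4, -0.2]
gripper_width: 26.1
grasp_force: 58.9
```

Call:
{"name": "servo_tool", "arguments": {
  "series": [
    {"grip": 0.8, "tx": 0, "ty": 0, "tz": -0.045, "spin": 0},
    {"grip": 0.8, "tx": 0, "ty": 0, "tz": 0, "spin": 0},
    {"grip": 0.3, "tx": 0, "ty": 0, "tz": 0, "spin": 0},
    {"grip": 0.3, "tx": 0, "ty": 0, "tz": 0, "spin": 0},
    {"grip": 0.3, "tx": 0, "ty": 0, "tz": 0, "spin": 0}
  ]
}}

```text
time_s: 14.58
position: [447.9, -246.5, 221.6]
tcp_rot: [0.004, 0.946, 0.323, -0.004]
ft_force: [0.1, -0.2, -0.4]
gripper_width: 60.1
grasp_force: 0.0
```

Call:
{"name": "servo_tool", "arguments": {
  "series": [
    {"grip": 0.3, "tx": 0, "ty": 0, "tz": 0.1, "spin": 0},
    {"grip": 0.3, "tx": 0, "ty": 0, "tz": 0.4, "spin": 0},
    {"grip": 0.3, "tx": 0, "ty": 0, "tz": 0.9, "spin": 0},
    {"grip": 0.3, "tx": 0, "ty": 0.4, "tz": 0.6, "spin": 0},
    {"grip": 0.3, "tx": 0, "ty": 0.8, "tz": 0, "spin": 0}
  ]
}}

```text
time_s: 15.2
position: [448.4, -175.6, 344.9]
tcp_rot: [0.005, 0.947, 0.322, -0.001]
ft_force: [0.0, 0.9, 0.1]
gripper_width: 59.6
grasp_force: 0.0
```

Call:
{"name": "servo_tool", "arguments": {
  "series": [
    {"grip": 0.3, "tx": 0, "ty": 0.8, "tz": 0, "spin": 0},
    {"grip": 0.3, "tx": 0, "ty": 0.8, "tz": 0, "spin": 0},
    {"grip": 0.3, "tx": 0, "ty": 0.8, "tz": 0, "spin": 0},
    {"grip": 0.3, "tx": 0, "ty": 0.6, "tz": 0, "spin": 0},
    {"grip": 0.3, "tx": 0, "ty": 0, "tz": 0, "spin": 0}
  ]
}}

```text
time_s: 15.82
position: [447.8, 8.1, 341.9]
tcp_rot: [0.004, 0.946, 0.326, -0.003]
ft_force: [-0.0, 0.1, -0.9]
gripper_width: 60.0
grasp_force: 0.0
```

```bash
python3 - <<'E'
from bench import bot,eyes
import cv2
from h import *
d=eyes.snapshot('top');blobs(d,60);print();blobs(d,20)
b=eyes.snapshot('scene')['color'][150:300,340:540,::-1]
a=d['color'][240:390,380:540,::-1]
cv2.imwrite('pics/f.png',cv2.resize(np.hstack([a,b]),None,fx=2.2,fy=2.2,interpolation=3))
E
```

```text
px [246. 323.] c 459.3 142.9 LxW 69 26 yaw -22.1
px [448. 315.] c 471.1 -270.5 LxW 156 117 yaw 38.0
px [477. 294.] c 517.0 -331.4 LxW 149 28 yaw 38.0
px [380. 223.] c 672.6 -132.9 LxW 82 70 yaw 16.8

px [246. 323.] c 459.5 147.2 LxW 72 27 yaw -22.1
px [448. 315.] c 471.8 -283.9 LxW 163 122 yaw 38.0
px [477. 294.] c 519.7 -347.4 LxW 155 29 yaw 38.0
px [380. 223.] c 682.0 -140.4 LxW 85 73 yaw 16.8
```

View pics/f.png

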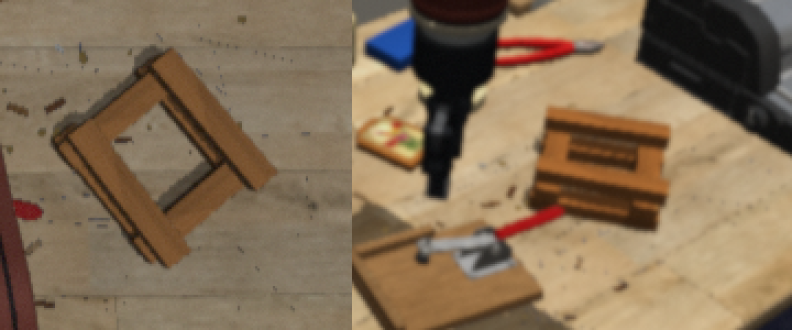

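The picture shows both slats lying flat and parallel across the crib's top pair, left slat at about (120,190) and right slat at about (210,115), with ends level. The crib and offcut have not moved, and the robot is clear. Handing in.

```bash
python3 -c "
from bench import bot
print(bot.sign_off())"
```

```text
the job is handed in; nothing more can be done
None
```

The third layer is built: both long slats lie flat across the crib's top pair, one above each bottom slat. In the last pictures the crib and offcut showed no visible movement, and I handed the job in at about 16 s; no verdict was returned.

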